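Close the junction box with its cover over two pins

TASK

Pick up the large grey cover by its handle, turn it in line with the open junction box and lower it level over the box's two upright pins, so that a pin comes up through each hole and the cover lies flat on the box's rim; then let go of it. Set it down, do not drop it, and leave the smaller cover where it lies.

Things in the scene. Friction and masses are not known exactly. Their poses are not given: they have to be found in the camera images.
- cover_grip (a point): Large cover: light-grey plastic plate 166 (x) x 106 (y) x 6 mm, 160 g, lying handle up; two 26 mm through holes on its x axis, 50 mm either side of centre. Bridge handle on its middle: bar 60 mm long (x), 16 wide (y), 18 high, 20 mm gap under it between end posts; grasp it across y. Point: bar's centre, over the plate's centre, 35 mm above the plate's underside; z up. Fits either way round.
- box_seat (a point): Open grey junction box, 150 (x) x 90 (y) x 45 mm, walls 5, on a 180 x 120 x 10 mm plywood board fixed to the bench. Two upright 12 mm steel pins on its x axis, 50 mm either side of centre, rise 25 mm above the rim, the last 14 mm tapering to 6 mm. Point: centre of its mouth at rim height, 55 mm above the bench; z up. With the cover home its bar's centre is 35 mm above this point.
- small_cover_grip (a point): Smaller cover, of another box and not wanted: same make and handle style, plate 112 x 76 x 6 mm with two 14 mm holes 40 mm either side of its centre; bar 50 mm long. Point: its bar's centre, 35 mm above its underside. Leave it where it lies.

How it is judged:
By the outcome, as a careful person would: the job done as asked, in the order asked, and still so for the second after the job is handed in, with the robot touching nothing.
It also fails if it takes over 38 s, if anything falls off the work surface, if the arm or the gripper's body presses on something with over 40 N, if the wrist force passes 120 N, or if a joint passes its speed limit or range.

ROBOT

A 6-joint arm with a two-finger parallel gripper is mounted at the origin on the work surface. World frame = base frame: x ahead of the robot, y to its left, z up, the work surface at z = 0. Lengths are in m, angles in rad, forces in N, time in s.
With the tool pointing down it reaches from about 0.325 to 0.75 m from the base axis. Payload 7.6 kg.
Tool frame: the origin (TCP) lies midway between the tips of the shut fingers; the grasp point (between the pads) lies 19 mm behind it; z points along the fingers, y is the line along which they close (so a half turn about z gives the same grasp; the last joint's range is limited). The gripper opens to 85 mm and grips with 20 to 120 N. Pads are 22 mm wide; open, the fingers measure 114 mm over their backs; the gripper's body (76 mm by 85 mm) begins 54 mm behind the grasp point. The pads swing forward as they close: fully open they stand 13 mm farther back than shut.
Start: joints at [-1.24, 0.052, 1.401, -0, 1.689, -0.07], TCP at [0.205, -0.483, 0.231] pointing down, gripper open.
Joint ranges: [-2.9, 2.9], [-0.91, 2.17], [0.12, 2.37], [-1.06, 4.2], [0.26, 2.73], [-2.93, 2.93]. Speed limits (rad/s): [2.57, 2.57, 3.01, 3.14, 3.14, 3.14].

INTERFACE

Orientations are given as a rotation vector (axis times angle).
In Python, from plant import observe, read_camera, camera_params, job_done gives the robot as it stands.
- The arm moves only by the shell command python3 -m inch 'ROWS' [OPENING] [FORCE]. ROWS is JSON, a list of rows, each a list of 2 entries, a list of its own where there are three numbers: the shift along the tool's x, y, z scaled (see below), then the turn, a rotation vector about the tool's x, y, z scaled (see below). In form: [[[tx, ty, tz], [wx, wy, wz]], ...]. A call has 1 to 12 rows; each row is the pose to reach, as a shift and turn from the pose commanded when the call began, along the tool's axes at that moment; what a row does not reach only later rows make up. The controller multiplies each number of a shift by 12 cm and each number of a turn by pi/2 rad. A row lasts 1/12 s, in which the tool goes at most 41.7 mm and 7.16 degrees, less where a joint would pass 70% of its speed; a pose out of reach is approached as far as the arm can. A call with a number of a shift or a turn outside -1 to 1 is refused whole. A call with a gripper value outside its range is refused whole. OPENING is the opening, from 0 (shut) to 1 (fully open), set as the call begins (- or left out, the last holds). The fingers move at their own pace and stop on an object; FORCE is the grip in N (left out, the last holds). Time passes only in rows, so rows that repeat a pose let the fingers close. It gives the time, the measured TCP pose, the force, the opening and the grip force at its end, in the units of the state.
- observe(): the state, without advancing time (a new reading comes with each control period).
- read_camera(name): name is "side" or "top" or "wrist"; returns the picture (480x640x3 uint8, red, green, blue); there is no depth.
- camera_params(name): a dict with "fx", "fy", "cx", "cy" (pixels), "R" (3x3) and "t" (3): a world point X has camera coordinates R X + t. Camera axes: x right, y down, z forward; pixel columns grow to the right and rows downward; lengths in m; the calibration is good to about 2 mm. The wrist camera is an equidistant fisheye: a pixel r from the principal point sees the ray r / f radians off the axis. A picture is of the moment at which its call begins: read the wrist's pose just before it. camera_params takes no time and is no camera call; for the wrist camera it gives the pose at the moment of the call.
- job_done(): hands the job in; it is judged then, once.
The state is a dict: "time_s": time; "qpos": joint angles; "qvel": joint speeds; "joint_torque": joint torques, N m; "tool_pos": TCP position; "eef_rot": TCP orientation; "wrist_force": force on the tool from outside, world axes, zero at the start; "wrist_torque": the same for the moment, N m; "opening": opening from 0.0 (shut) to 1.0 (fully open); "gripper_force": force on a finger pad.
Only numpy, scipy, OpenCV 4.12 (cv2) and the standard library are available. Lean on these libraries where they do the work, as an engineer would, in place of code of your own. Each camera call takes 0.05 s, during which the arm holds its last target. There are 200 camera calls.

## Working session

There is one attempt and no reset: what is moved stays moved. The work goes in short steps, Python scripts to look and compute and a shell command to move; the robot and the scene stay as the last step left them, time stands still between calls to the robot, and variables do not carry over. Pictures are saved under pics/ and viewed, at most 10 in all, crops included, and the job is handed in when it is done.

```bash
ls; mkdir -p pics
python3 - <<'E'
from plant import *
import cv2
for n in ("top","side"):
    cv2.imwrite(f"pics/{n}0.png",read_camera(n)[:,:,::-1])
    p=camera_params(n);print(n,p)
s=observe();print(s["time_s"],s["tool_pos"],s["eef_rot"],s["opening"])
E
```

```text
pics
top {'fx': 438.67322423723556, 'fy': 438.67322423723556, 'cx': 320.6206392094237, 'cy': 236.95976000594257, 'R': array([[ 0.00886026, -0.99979431,  0.01824369],
       [-0.99133329, -0.01117377, -0.13089482],
       [ 0.13107175, -0.01692581, -0.99122839]]), 't': array([-0.00772345,  0.56670209,  0.68435699])}
side {'fx': 512.7831560020799, 'fy': 512.7831560020799, 'cx': 323.7594747319003, 'cy': 235.88113633028172, 'R': array([[-0.84649275, -0.53234528,  0.0076503 ],
       [-0.26759543,  0.41299843, -0.87053144],
       [ 0.46026374, -0.73894574, -0.49205334]]), 't': array([0.47775956, 0.23517461, 0.71587484])}
0.1 [ 0.20475698 -0.48313416  0.2305455 ] [-3.07731968e+00 -6.25055432e-01  3.50402297e-04] 0.9982307108508259
```

View pics/top0.png

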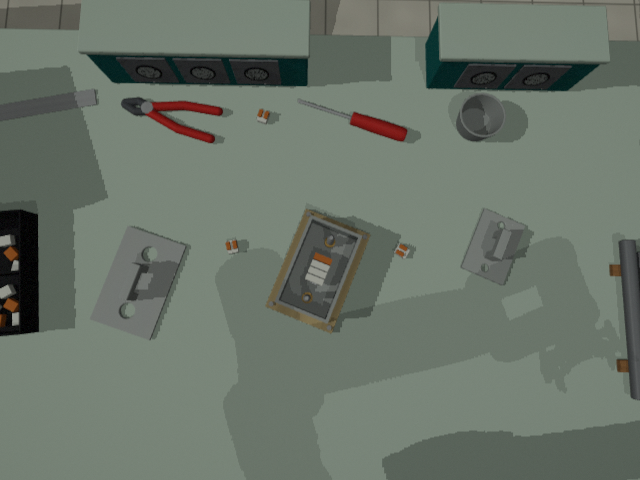

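The top view shows the large cover at about (140,282), its holes at (150,254) and (127,311). The box is at about (318,268), its pins near (330,240) and (308,296). The small cover is at (495,246). I'll enlarge the first two.

Run:
```python
import cv2,numpy as np
a=cv2.imread("pics/top0.png")
f=lambda x,y:cv2.resize(a[y:y+140,x:x+110],None,fx=3.6,fy=3.6,interpolation=cv2.INTER_CUBIC)
cv2.imwrite("pics/crop.png",np.hstack([f(85,210),f(262,200)]))
```

```text
(no output)
```

View pics/crop.png

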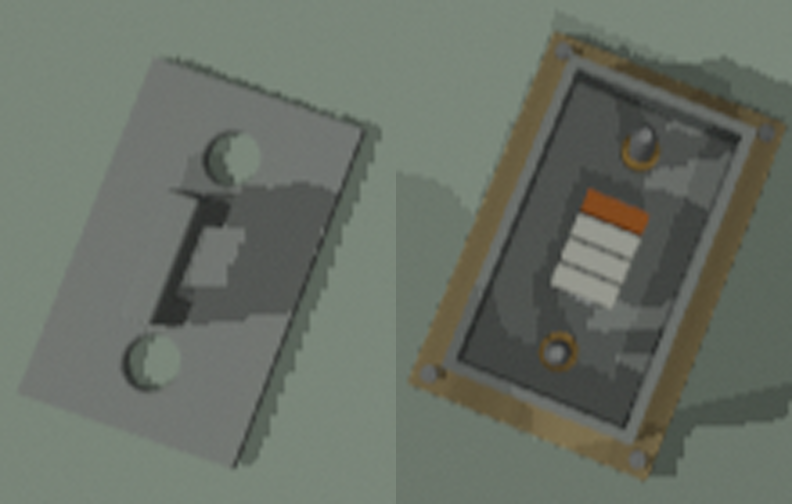

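View pics/side0.png

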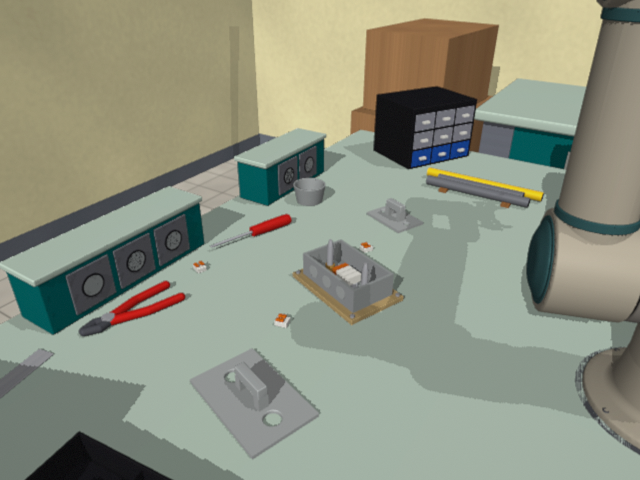

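The crop gives the cover corners at crop (157,60), (365,127), (235,468) and (20,392), and the box's inner mouth at (577,73), (742,140), (627,428) and (460,358). The side view confirms that both stand level, with the cover's handle up.

```bash
cat > h.py <<'E'
import numpy as np
from plant import *
from scipy.spatial.transform import Rotation as Ro
def ray(n,uv,z,p=None):
    p=p or camera_params(n); out=[]
    for u,v in uv:
        d=np.array([(u-p['cx'])/p['fx'],(v-p['cy'])/p['fy'],1])
        if n=='wrist':
            r=np.hypot(d[0],d[1]); d=np.array([*(d[:2]/max(r,1e-9)*np.sin(r)),np.cos(r)])
        R=np.array(p['R']);c=-R.T@p['t'];w=R.T@d
        out.append((c+w*(z-c[2])/w[2])[:2])
    return np.array(out)
def rect(P): # corners in order, long sides 1-2 and 3-0
    e=P[0]-P[3]+P[1]-P[2]; s=P[1]-P[0]+P[2]-P[3]
    print("c",P.mean(0).round(4),"long",np.linalg.norm(e)/2,"short",np.linalg.norm(s)/2,"yaw deg",np.degrees([np.arctan2(e[1],e[0]),np.arctan2(s[1],s[0])+np.pi/2]))
def rel(target,yaw): # TCP target, tool x-axis at yaw (down) ; output shift and turn units
    s=observe();R=Ro.from_rotvec(s['eef_rot']);
    T=Ro.from_matrix(np.array([[np.cos(yaw),np.sin(yaw),0],[np.sin(yaw),-np.cos(yaw),0],[0,0,-1]]))
    print("shift",(R.inv().apply(np.array(target)-s['tool_pos'])/.12).round(3),"turn",((R.inv()*T).as_rotvec()/(np.pi/2)).round(4), "dist",np.linalg.norm(np.array(target)-s['tool_pos']))
E
python3 - <<'E'
from h import *
c=lambda L,ox,oy,o=0:[((x-o)/3.6+ox-.4,y/3.6+oy-.4) for x,y in L]
rect(ray('top',c([(157,60),(365,127),(235,468),(20,392)],85,210),.006))
rect(ray('top',c([(577,73),(742,140),(627,428),(460,358)],262,200,396),.055))
print(ray('top',c([(646,130),(562,346)],262,200,396),.08))
print(ray('top',c([(233,158),(152,361)],85,210),.006))
s=ray('side',[(252,350),(319,411),(253,454),(190,381)],.006);rect(s);print(s)
R=Ro.from_rotvec(observe()['eef_rot']).as_matrix();print(R.round(3))
E
```

```text
c [0.4917 0.3026] long 0.16533610329813883 short 0.10520840053942504 yaw deg [-18.36682237 -17.85138373]
c [0.5139 0.0007] long 0.13636899268412137 short 0.07925181009532685 yaw deg [-21.51898419 -21.83286416]
[[ 0.56323977 -0.01741581]
 [ 0.47085431  0.01752503]]
[[0.5393323  0.28783933]
 [0.44464401 0.31945975]]
c [0.4919 0.3024] long 0.1051751447731191 short 0.15988825764983453 yaw deg [-108.35378759  253.31703976]
[[0.5515588  0.22997561]
 [0.39905934 0.27508425]
 [0.4315185  0.37570055]
 [0.5853355  0.32900914]]
[[ 0.921  0.39  -0.001]
 [ 0.39  -0.921  0.001]
 [ 0.    -0.001 -1.   ]]
```

Run:
```python
from h import *
rel([.492,.3025,.14],np.radians(-18.2))
```

```text
shift [ 4.758 -5.093  0.762] turn [-9.000e-04  3.000e-04  4.574e-01] dist 0.8413846162096752
```

```bash
python3 -m inch '[[[0.8,-0.85,0.1],[0,0,0]],[[0.8,-0.85,0.1],[0,0,0]],[[0.8,-0.85,0.1],[0,0,0]],[[0.8,-0.85,0.1],[0,0,0]]]' 1
python3 -m inch '[[[0.8,-0.85,0.1],[0,0,0]],[[0.8,-0.85,0.1],[0,0,0]],[[0.8,-0.85,0.1],[0,0,0]],[[0.8,-0.85,0.1],[0,0,0]]]'
python3 -m inch '[[[0.8,-0.85,0.1],[0,0,0]],[[0.8,-0.85,0.1],[0,0,0]],[[0.8,-0.85,0.1],[0,0,0]],[[0.8,-0.85,0.1],[0,0,0]]]'
python3 -c "
from h import *
rel([.492,.3025,.14],np.radians(-18.2));print(observe()['qpos'])"
```

```text
time_s: 0.43
tool_pos: [0.2543, -0.3484, 0.2184]
eef_rot: [-3.076, -0.628, -0.001]
wrist_force: [0.2, 0.1, -0.5]
opening: 0.998
gripper_force: 0.0
time_s: 0.77
tool_pos: [0.3026, -0.2171, 0.2066]
eef_rot: [-3.076, -0.629, -0.001]
wrist_force: [0.2, -0.4, -0.2]
opening: 1.004
gripper_force: 0.0
time_s: 1.1
tool_pos: [0.3511, -0.0855, 0.1947]
eef_rot: [-3.076, -0.63, -0.0]
wrist_force: [-0.5, -1.1, -0.4]
opening: 1.003
gripper_force: 0.0
shift [ 2.351 -2.51   0.46 ] turn [-9.000e-04  1.000e-04  4.596e-01] dist 0.41642456610341816
[-3.42228389e-01 -4.23749256e-01  1.88838729e+00  1.26780304e-03
  1.67757425e+00  8.24482211e-01]
```

```bash
python3 -m inch '[[[0.79,-0.84,0.1],[0,0,0]],[[0.79,-0.84,0.1],[0,0,0]],[[0.79,-0.84,0.1],[0,0,0]],[[0.79,-0.84,0.1],[0,0,0]]]'
python3 -m inch '[[[0.79,-0.84,0.1],[0,0,0]],[[0.79,-0.84,0.1],[0,0,0]],[[0.79,-0.84,0.1],[0,0,0]],[[0.79,-0.84,0.1],[0,0,0]]]'
python3 -m inch '[[[0.78,-0.83,0.2],[0,0,0.46]],[[0.78,-0.83,0.2],[0,0,0.46]],[[0.78,-0.83,0.2],[0,0,0.46]],[[0.78,-0.83,0.2],[0,0,0.46]],[[0.78,-0.83,0.2],[0,0,0.46]],[[0.78,-0.83,0.2],[0,0,0.46]],[[0.78,-0.83,0.2],[0,0,0.46]],[[0.78,-0.83,0.2],[0,0,0.46]]]'
python3 -c "
from h import *
import cv2
rel([.492,.3025,.016],np.radians(-18.2));print(observe()['qpos'])
p=camera_params('wrist');cv2.imwrite('pics/w1.png',read_camera('wrist')[:,:,::-1]);print(p)"
```

```text
time_s: 1.43
tool_pos: [0.3988, 0.0446, 0.1824]
eef_rot: [-3.076, -0.631, 0.001]
wrist_force: [-0.1, -1.1, -0.4]
opening: 1.0
gripper_force: 0.0
time_s: 1.77
tool_pos: [0.4467, 0.1743, 0.17]
eef_rot: [-3.077, -0.63, 0.002]
wrist_force: [0.8, -0.4, -0.9]
opening: 0.999
gripper_force: 0.0
time_s: 2.43
tool_pos: [0.4937, 0.2984, 0.1468]
eef_rot: [3.101, -0.498, -0.001]
wrist_force: [0.7, 0.0, -0.9]
opening: 0.999
gripper_force: 0.0
shift [-0.024 -0.029  1.09 ] turn [ 0.0004  0.0003 -0.0006] dist 0.13090177585969132
[ 4.79723146e-01  2.38690974e-01  1.36420000e+00 -1.05276945e-04
  1.53955308e+00  2.36909825e+00]
{'fx': 371.64829954431775, 'fy': 371.64829954431775, 'cx': 319.9395033305137, 'cy': 247.8674321541049, 'R': array([[-0.3130702 , -0.94972939,  0.00106842],
       [-0.90850656,  0.29980891,  0.29108494],
       [-0.27677225,  0.09015936, -0.95669662]]), 't': array([0.43748977, 0.34516885, 0.40725059])}
```

View pics/w1.png

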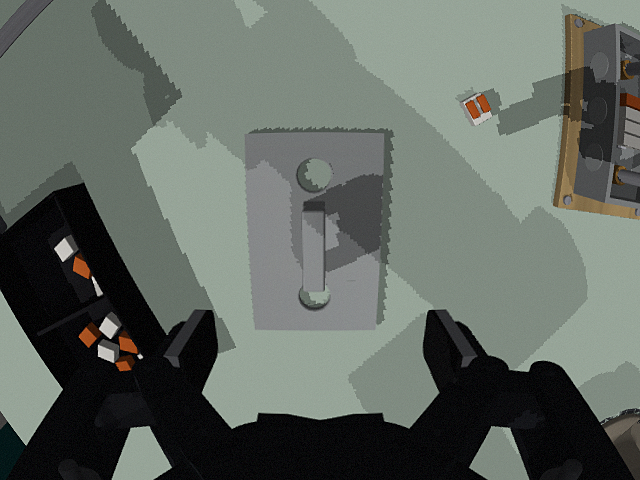

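The wrist view shows the cover aligned, with plate corners at (247,133), (385,132), (377,328) and (255,329) and bar top at about (303–324, 211–291). A parts tray lies to the left, its nearest edge running from (85,185) to (165,365), so I'll check the clearance.

Run:
```python
from h import *
rect(ray('wrist',[(247,132),(385,131),(377,328),(255,329)],.006))
rect(ray('wrist',[(303,211),(324,211),(324,291),(303,291)],.044))
a=np.radians(-18.2);c=np.array([.492,.3025]);ex=np.array([np.cos(a),np.sin(a)]);ey=np.array([-ex[1],ex[0]])
for z in (0,.05):
  d=ray('wrist',[(85,185),(145,345),(165,365)],z)-c;print(z,d@ex,d@ey)
```

```text
c [0.4913 0.3021] long 0.16585996202623535 short 0.10564973930945347 yaw deg [-18.41889537 -17.7886668 ]
c [0.4908 0.3036] long 0.058204789349741534 short 0.014582589001508616 yaw deg [-18.54340388 -18.25125569]
0 [ 0.04766756 -0.11167186 -0.13392333] [0.20703851 0.16906544 0.15132364]
0.05 [ 0.05261698 -0.07914729 -0.09754794] [0.17056756 0.13916608 0.12449467]
```

```bash
python3 -m inch '[[[-0.03,-0.027,0.3],[0,0,0]],[[-0.03,-0.027,0.6],[0,0,0]],[[-0.03,-0.027,0.8],[0,0,0]],[[-0.03,-0.027,0.8],[0,0,0]]]'
python3 -m inch '[[[0,0,0.15],[0,0,0]],[[0,0,0.29],[0,0,0]],[[0,0,0.29],[0,0,0]],[[0,0,0.29],[0,0,0]]]'
python3 -c "
from h import *
rel([.4913,.3025,.016],np.radians(-18.2))"
```

```text
time_s: 2.82
tool_pos: [0.4882, 0.3007, 0.0451]
eef_rot: [3.095, -0.499, -0.013]
wrist_force: [-0.7, -1.4, -1.4]
opening: 1.0
gripper_force: 0.0
time_s: 3.15
tool_pos: [0.4918, 0.3027, 0.0175]
eef_rot: [-3.101, 0.502, -0.0]
wrist_force: [0.0, -0.0, -0.2]
opening: 1.003
gripper_force: 0.0
shift [-0.003  0.003  0.013] turn [-0.     -0.0001 -0.0021] dist 0.001621529386442923
```

```bash
python3 -m inch '[[[0,0,0.01],[0,0,0]],[[0,0,0.01],[0,0,0]],[[0,0,0.01],[0,0,0]],[[0,0,0.01],[0,0,0]],[[0,0,0.01],[0,0,0]],[[0,0,0.01],[0,0,0]],[[0,0,0.01],[0,0,0]],[[0,0,0.01],[0,0,0]],[[0,0,0.01],[0,0,0]],[[0,0,0.01],[0,0,0]],[[0,0,0.01],[0,0,0]],[[0,0,0.01],[0,0,0]]]' 0 50
python3 -c "
from h import *
print(observe()['tool_pos'])"
```

```text
time_s: 4.15
tool_pos: [0.4918, 0.3029, 0.0158]
eef_rot: [-3.101, 0.503, -0.001]
wrist_force: [-0.7, 0.0, 5.9]
opening: 0.178
gripper_force: 49.8
[0.49179803 0.30290145 0.01578795]
```

```bash
python3 -m inch '[[[0,0,-0.08],[0,0,0]],[[0,0,-0.25],[0,0,0]],[[0,0,-0.5],[0,0,0]],[[0,0,-0.75],[0,0,0]],[[0,0,-0.95],[0,0,0]],[[0,0,-1],[0,0,0]],[[0,0,-1],[0,0,0]],[[0,0,-1],[0,0,0]]]'
python3 -c "
from h import *
import cv2
rel([.5142,.0005,.145],np.radians(-21.5))
cv2.imwrite('pics/w2.png',read_camera('wrist')[:,:,::-1])"
```

```text
time_s: 4.82
tool_pos: [0.4909, 0.3024, 0.1336]
eef_rot: [3.1, -0.503, -0.003]
wrist_force: [-0.1, -0.7, -2.5]
opening: 0.18
gripper_force: 49.1
shift [ 0.98   2.325 -0.092] turn [0.0011 0.0009 0.034 ] dist 0.3029927254618461
```

View pics/w2.png

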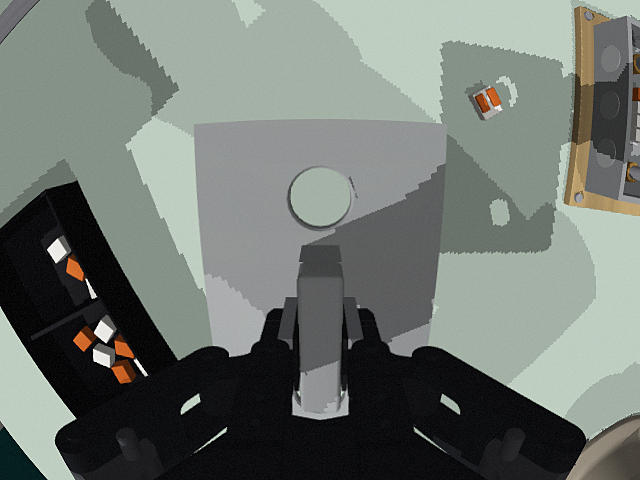

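The cover is held level and square. Its visible hole is at (320,197) and its far corners at (195,124) and (447,124). I'll compute how it sits in the grip, then carry it over.

```bash
python3 - <<'E'
from h import *
s=observe();t=s['tool_pos'];R=Ro.from_rotvec(s['eef_rot']).as_matrix()
P=ray('wrist',[(320,197),(195,124),(447,124)],t[2]-.010)
for q in P: print(((q-t[:2])@R[:2,:2]).round(4))
print(R.round(4)[:,2])
E
python3 -m inch '[[[0.1,0.25,-0.03],[0,0,0]],[[0.2,0.5,-0.03],[0,0,0]],[[0.33,0.775,-0.03],[0,0,0]],[[0.33,0.775,-0.03],[0,0,0]]]'
python3 -m inch '[[[0.13,0.33,-0.03],[0,0,0]],[[0.26,0.6,-0.03],[0,0,0]],[[0.33,0.775,-0.03],[0,0,0]],[[0.33,0.775,-0.03],[0,0,0]]]'
python3 -m inch '[[[0.11,0.26,-0.03],[0,0,0]],[[0.2,0.5,-0.03],[0,0,0.034]],[[0.28,0.65,-0.03],[0,0,0.034]],[[0.32,0.775,-0.03],[0,0,0.034]],[[0.32,0.775,-0.03],[0,0,0.034]],[[0.32,0.775,-0.03],[0,0,0.034]],[[0.32,0.775,-0.03],[0,0,0.034]]]'
python3 - <<'E'
from h import *
import cv2
rel([.5142,.0005,.145],np.radians(-21.5))
a=read_camera('top')[150:350,220:420,::-1];b=read_camera('side')[180:380,250:450,::-1]
import numpy as np
cv2.imwrite('pics/t3.png',np.hstack([cv2.resize(i,(400,400),interpolation=2) for i in(a,b)]))
E
```

```text
[0.049  0.0004]
[ 0.081  -0.0516]
[0.0811 0.0534]
[-0.0035 -0.002  -1.    ]
time_s: 5.2
tool_pos: [0.4993, 0.1967, 0.1363]
eef_rot: [3.096, -0.509, -0.005]
wrist_force: [-0.3, -0.0, -1.2]
opening: 0.179
gripper_force: 49.4
time_s: 5.53
tool_pos: [0.5072, 0.0974, 0.1402]
eef_rot: [3.097, -0.509, -0.005]
wrist_force: [-0.2, 0.3, -1.0]
opening: 0.178
gripper_force: 49.7
time_s: 6.12
tool_pos: [0.5144, 0.0018, 0.1449]
eef_rot: [-3.086, 0.585, 0.003]
wrist_force: [-0.2, -0.7, -1.4]
opening: 0.177
gripper_force: 49.8
shift [ 0.003  0.011 -0.001] turn [0.0002 0.0013 0.0004] dist 0.0013265911491720027
```

View pics/t3.png

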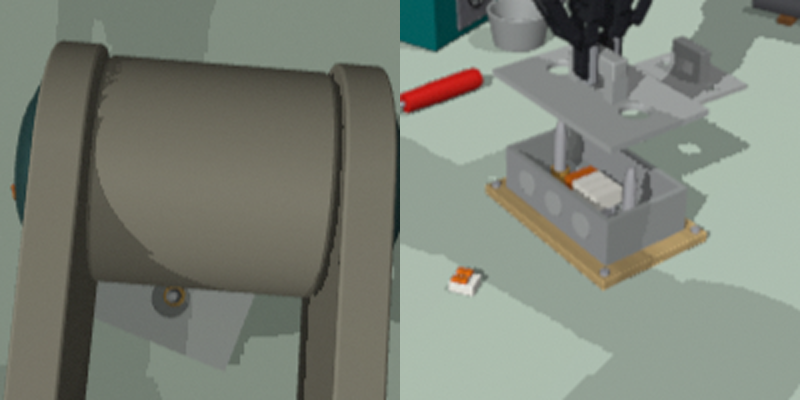

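In the top view the near pin shows through its hole, at about (172,296) in the crop. In the side view the cover hangs level above the pins. I'll check the far hole from the wrist camera.

Run:
```python
import cv2
from plant import *
cv2.imwrite('pics/w4.png',cv2.resize(read_camera('wrist')[100:320,180:460,::-1],None,fx=2.5,fy=2.5,interpolation=2))
```

```text
(no output)
```

View pics/w4.png

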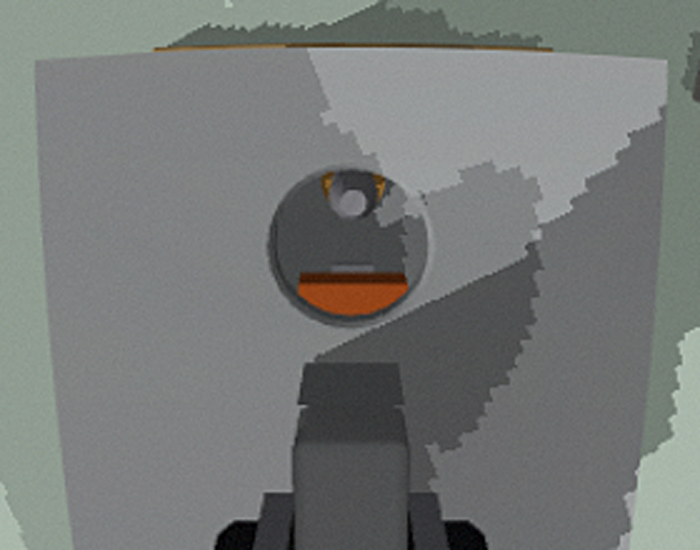

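The wrist crop shows the pin tip at crop (354,202) inside the hole, whose centre is (349,246). In the top crop the pin tip is at about (173,295) and the hole at (171,298).

Run:
```python
from h import *
s=observe();t=s['tool_pos'];R=Ro.from_rotvec(s['eef_rot']).as_matrix()[:2,:2]
h=ray('wrist',[(349/2.5+179.8,246/2.5+99.8)],t[2]-.010)[0];p=ray('wrist',[(354/2.5+179.8,202/2.5+99.8)],.08)[0]
h2=ray('top',[(305.3,298.8)],t[2]-.010)[0];p2=ray('top',[(306.3,297.3)],.08)[0]
for a in(h,p,h2,p2):print(a.round(4),((a-t[:2])@R).round(4))
print("far err",((p-h)@R).round(4),"near",((p2-h2)@R).round(4))
```

```text
[ 0.5598 -0.016 ] [0.0485 0.0002]
[ 0.5603 -0.0173] [0.0495 0.0012]
[0.4667 0.0202] [-0.0514  0.0005]
[0.4684 0.0196] [-0.0495  0.0004]
far err [0.0009 0.0011] near [ 0.0019 -0.0001]
```

```bash
python3 -m inch '[[[0.012,0.005,0],[0,0,0]],[[0.012,0.005,0.1],[0,0,0]],[[0.012,0.005,0.2],[0,0,0]],[[0.012,0.005,0.3],[0,0,0]],[[0.012,0.005,0.37],[0,0,0]],[[0.012,0.005,0.44],[0,0,0]],[[0.012,0.005,0.5],[0,0,0]],[[0.012,0.005,0.54],[0,0,0]],[[0.012,0.005,0.56],[0,0,0]],[[0.012,0.005,0.56],[0,0,0]],[[0.012,0.005,0.56],[0,0,0]]]'
python3 -m inch '[[[0,0,0.01],[0,0,0]],[[0,0,0.02],[0,0,0]],[[0,0,0.03],[0,0,0]],[[0,0,0.04],[0,0,0]],[[0,0,0.05],[0,0,0]],[[0,0,0.05],[0,0,0]],[[0,0,0.05],[0,0,0]],[[0,0,0.05],[0,0,0]]]'
```

```text
time_s: 7.18
tool_pos: [0.5162, -0.0002, 0.0792]
eef_rot: [-3.086, 0.586, -0.001]
wrist_force: [0.1, -0.5, -1.5]
opening: 0.178
gripper_force: 49.8
time_s: 7.85
tool_pos: [0.516, -0.0002, 0.0729]
eef_rot: [3.086, -0.586, 0.0]
wrist_force: [0.7, -0.9, -1.9]
opening: 0.18
gripper_force: 49.8
```

Not yet touching, so I'll go on slowly.

```bash
python3 -m inch '[[[0,0,0.006],[0,0,0]],[[0,0,0.012],[0,0,0]],[[0,0,0.014],[0,0,0]],[[0,0,0.014],[0,0,0]],[[0,0,0.014],[0,0,0]]]'
python3 - <<'E'
from h import *
import cv2
a=read_camera('wrist')[100:320,180:460,::-1];b=read_camera('side')[200:360,270:430,::-1]
cv2.imwrite('pics/w5.png',np.hstack([cv2.resize(a,(400,314),interpolation=2),cv2.resize(b,(314,314),interpolation=2)]))
E
```

```text
time_s: 8.27
tool_pos: [0.516, -0.0002, 0.0712]
eef_rot: [3.086, -0.586, 0.0]
wrist_force: [-0.8, 0.4, -0.7]
opening: 0.174
gripper_force: 49.8
```

View pics/w5.png

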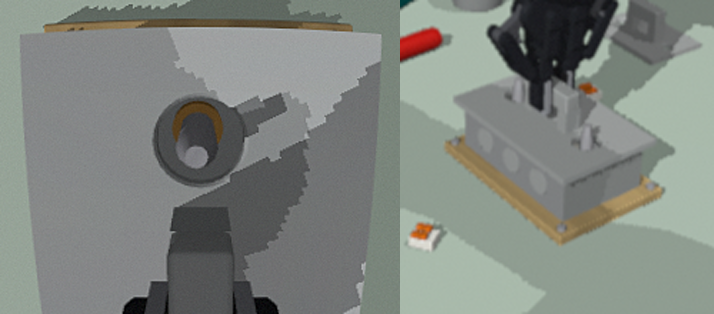

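The pin stands through the far hole (195,155 in the left crop), and in the side view both pins come up through the plate, which sits at or just above the rim. I'll lower it until the force shows contact.

```bash
python3 -m inch '[[[0,0,0.004],[0,0,0]],[[0,0,0.008],[0,0,0]],[[0,0,0.008],[0,0,0]],[[0,0,0.008],[0,0,0]]]'
python3 -m inch '[[[0,0,0.004],[0,0,0]],[[0,0,0.008],[0,0,0]],[[0,0,0.008],[0,0,0]],[[0,0,0.008],[0,0,0]]]'
```

```text
time_s: 8.7
tool_pos: [0.5161, -0.0003, 0.0708]
eef_rot: [3.086, -0.586, 0.001]
wrist_force: [-2.9, 0.7, 4.9]
opening: 0.176
gripper_force: 50.5
time_s: 9.03
tool_pos: [0.5161, -0.0002, 0.0708]
eef_rot: [3.086, -0.586, 0.001]
wrist_force: [-8.2, 0.6, 12.0]
opening: 0.18
gripper_force: 51.7
```

Seated: the force has risen to 12 N and z has stopped. I'll ease off a little and let go.

```bash
python3 -m inch '[[[0,0,-0.007],[0,0,0]],[[0,0,-0.01],[0,0,0]],[[0,0,-0.01],[0,0,0]]]'
python3 -m inch '[[[0,0,0],[0,0,0]],[[0,0,0],[0,0,0]],[[0,0,0],[0,0,0]],[[0,0,0],[0,0,0]],[[0,0,0],[0,0,0]],[[0,0,0],[0,0,0]],[[0,0,0],[0,0,0]],[[0,0,0],[0,0,0]]]' 0.8 20
python3 -m inch '[[[0,0,-0.1],[0,0,0]],[[0,0,-0.3],[0,0,0]],[[0,0,-0.6],[0,0,0]],[[0,0,-0.9],[0,0,0]],[[0,0,-1],[0,0,0]],[[0,0,-1],[0,0,0]],[[0,0,-1],[0,0,0]],[[0,0,-1],[0,0,0]]]'
python3 - <<'E'
from h import *
import cv2
a=read_camera('wrist')[60:380,120:520,::-1];b=read_camera('side')[200:360,270:430,::-1]
cv2.imwrite('pics/w6.png',np.hstack([cv2.resize(a,(480,384),interpolation=2),cv2.resize(b,(314,384),interpolation=2)]))
E
```

```text
time_s: 9.28
tool_pos: [0.5161, -0.0002, 0.0708]
eef_rot: [3.086, -0.586, 0.001]
wrist_force: [-2.7, 0.9, 4.7]
opening: 0.185
gripper_force: 50.5
time_s: 9.95
tool_pos: [0.516, -0.0002, 0.0705]
eef_rot: [3.086, -0.586, 0.0]
wrist_force: [0.1, 0.2, 0.5]
opening: 0.8
gripper_force: 0.0
time_s: 10.62
tool_pos: [0.5153, -0.0002, 0.1892]
eef_rot: [3.086, -0.586, -0.003]
wrist_force: [-0.1, 0.1, 0.0]
opening: 0.798
gripper_force: 0.0
```

View pics/w6.png

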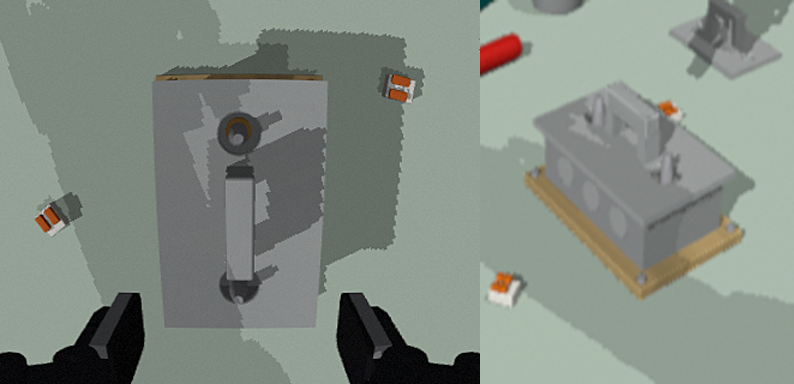

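The cover lies flat on the rim with a pin up through each hole, at (238,134) and (238,292) in the left crop. The gripper is clear, so I'm handing in.

```bash
python3 -c "
from plant import *
print(job_done())"
```

```text
the job is handed in; nothing more can be done
None
```

The large cover lies flat on the box's rim with a pin up through each hole. I set it down and released it, left the smaller cover untouched, and handed the job in at about 10.7 s.

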